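# Index the spice carousel to its next stop

### The arm

A 7-joint arm with a two-finger parallel gripper is mounted at the origin on a cart in front of the work surface, level with it; the furniture and walls round the work are solid. World frame = base frame: x ahead of the robot, y to its left, z up, the work surface at z = 0. Lengths are in m, angles in degrees, forces in N, time in s.
With the tool pointing down it reaches from about 0.35 to 0.9 m from the base axis. Payload 19.9 kg.
Tool frame: the origin (TCP) lies midway between the tips of the shut fingers; the grasp point (between the pads) lies 19 mm behind it; z points along the fingers, y is the line along which they close (so a half turn about z gives the same grasp; the last joint's range is limited). The gripper opens to 94 mm and grips with 3 to 60 N. Pads are 16 mm wide; open, the fingers measure 119 mm over their backs; the gripper's body (75 mm by 177 mm) begins 78 mm behind the grasp point.
Start: joints at [-2.378, 23.915, -0.59, 92.452, 0.269, 63.638, -3.037], TCP at [0.625, 0, 0.205] pointing down, gripper open.
Joint ranges: [-161.28, 161.28], [-22.2, 115.67], [-73.04, 71.86], [3.21, 147.25], [-68.34, 248.33], [10.77, 114.83], [-161.83, 161.83]. Speed limits (degrees/s): [108.29, 108.29, 136.94, 136.94, 172.46, 172.46, 172.46].

### API

Orientations are given as [roll, pitch, yaw] about the fixed x, y, z axes, in that order (R = Rz(yaw) Ry(pitch) Rx(roll)).
In Python, from bench import r gives the robot as it stands. The module is installed in compiled form; this text tells all that it offers.
- The arm moves only by the tool send_rows, never from a script. Its argument "moves" is a list of rows, each an object of numbers: "dx", "dy", "dz": the shift along the tool's x, y, z each as a share of 0.1 m, from -1 to 1; "yaw": the turn about the tool's z as a share of 180 degrees, from -1 to 1; "gripper": the opening, from 0 (shut) to 1 (fully open). A call has 1 to 8 rows; each row is the pose to reach, as a shift and turn from the pose commanded when the call began, along the tool's axes at that moment, turning the shorter way round; what a row does not reach only later rows make up. A row lasts 1/8 s, in which the tool goes at most 62.5 mm and 10.7 degrees, less where a joint would pass 70% of its speed; a pose out of reach is approached as far as the arm can. A call with a number of a shift or a turn outside -1 to 1 is refused whole. A call with a gripper value outside its range is refused whole. The fingers move at their own pace and stop on an object; "force" is the grip in N (left out, the last holds). Time passes only in rows, so rows that repeat a pose let the fingers close. It gives the time, the measured TCP pose, the force, the opening and the grip force at its end, in the units of the state.
- r.get_obs(): the state, without advancing time (a new reading comes with each control period).
- r.camera(name): name is "scene" or "side" or "wrist"; returns the picture (384x512x3 uint8, blue, green, red); there is no depth.
- r.camera_info(name): a dict with "K" (3x3 intrinsics, pixels), "dist_coeffs" ([k1, k2, p1, p2, k3] as OpenCV has them; the pictures are not rectified), "pose" (4x4, takes a point from camera to world coordinates); the wrist camera has in their place "tool_from_camera" (4x4, takes a point from camera to tool coordinates, whose origin is the TCP and whose axes are the flange's). Camera axes: x right, y down, z forward; pixel columns grow to the right and rows downward; lengths in m; the calibration is good to about 2 mm. A picture is of the moment at which its call begins: read the wrist's pose just before it. camera_info takes no time and is no camera call.
- r.sign_off(): hands the job in; it is judged then, once.
The state is a dict: "time": time; "qpos": joint angles; "joint_velocities": joint speeds; "effort": joint torques, N m; "eef_pos": TCP position; "ee_rot": TCP orientation; "force": force on the tool from outside, world axes, zero at the start; "torque": the same for the moment, N m; "opening": finger opening in m; "grip_force": force on a finger pad.
Only numpy, scipy, OpenCV 4.12 (cv2) and the standard library are available. Lean on these libraries where they do the work, as an engineer would, in place of code of your own. Each camera call takes 0.05 s, during which the arm holds its last target. There are 200 camera calls.

### The job

The spice carousel on the worktop is locked by the dark spring ring on top of its hub. Pull the ring straight up out of its notch, turn the carousel clockwise as seen from above to the very next notch, which you have to feel for, and bring the ring fully home in it; keep hold of the ring until it is well into that notch, then let go. Do it gently: do not force the lock or pull hard against its stop, do not spill the jars that ride on the carousel, and leave the other things alone.

Things in the scene. Friction and masses are not known exactly. Their poses are not given: they have to be found in the camera images.
- carousel_base: fixed dark wooden drum under the spice carousel, 170 mm across, 45 mm high, held firmly to the worktop. Origin on the carousel's upright axis, at worktop height; z up. The lock plate is inside it, out of sight. The lock's parts (and you) may press on the base with 15 N at most.
- carousel (a joint): carousel angle, rad, growing clockwise seen from above. 0 at the start: locked in the first notch (play 0.025 either way). The next notch lies somewhere from 0.80 to 1.40; the stop is adjustable, hidden, not measured. A notch takes the pin within 0.025 of its middle. A further notch 0.9 beyond is wrong. With the ring out it turns with 0.05 N m (0.15 with the pin rubbing) and stays where left.
- tray_middle (a point): middle of the tray floor, on the axis, 55 mm above the worktop; x axis turns with the carousel. The tray is light wood, 232 mm across, rim 64 mm above the worktop. From it rises an aluminium hub post, 32 mm across up to the ring, then 22 mm across through the ring to its domed top 234 mm above the worktop.
- pull_ring (a joint): how far the ring is pulled up, m: 0 home in a notch, pin clear of the notch at 0.008, 0.0065 at rest on the flat plate between notches, stop at 0.013. Spring and weight push it down with 6 N at 0, 9 N at the stop. The pin it carries, in the base 60 mm off the axis, is sprung on it at 5 N/mm. 0.6 N m of twist on a notch wall loads it with 10 N; a pin only part way in rides out again.
- ring_grip (a point): middle of the pull ring, on the axis: a dark knurled steel ring 48 mm across, 32 mm high, on top of the hub; turning it turns the carousel. An orange band shows below it while it is out. The point is 194 mm above the worktop when home and rises with the ring; the ring reaches 16 mm above and below it. The jars' tops end 18 mm or more below it. Its x axis turns with the carousel.
- spice_red: spice jar with black lid and brown label, 41 mm across, 105 mm high, loose on the carousel's tray. Origin at the middle of its underside.
- spice_green: spice jar with black lid and green label, 45 mm across, 105 mm high, loose on the tray. Origin at the middle of its underside.
- spice_blue: spice jar with black lid and dark blue label, 41 mm across, 105 mm high, loose on the tray. Origin at the middle of its underside.
- mug: white mug, 82 mm across without its handle, 94 mm high, bystander. Origin at the middle of its underside.
- honey_jar: glass jar with a dark lid, 65 mm across, 86 mm high, bystander. Origin at the middle of its underside.

How it is judged (in metres and radians):
On the way, in this order (a step that is already met when the one before it is completed fails the run):
1. the ring is pulled up clear of its first notch (value of joint pull_ring above 0.0075 m and value of joint carousel below 0.2 rad), for 0.1 s.
2. with the ring out, the carousel is turned clockwise away from the first notch (value of joint pull_ring above 0.0045 m and value of joint carousel above 0.3 rad), for 0.05 s.
3. the ring has come fully home in the next notch (value of joint pull_ring below 0.0025 m and value of joint carousel between 0.73 and 1.47 rad), for 0.3 s.
At the end, for the whole second after the job is handed in: The ring is fully home (less than 2.5 mm out) in the next notch, 0.73 to 1.47 rad clockwise from the start, the carousel at rest, and all three jars stand upright (within 0.2 rad) on the tray (all of step 3 and velocity of joint carousel between -0.05 and 0.05 rad/s and angle between each of spice_red, spice_green, spice_blue's own z axis and vertical below 0.2 rad and height (world z) of each of spice_red, spice_green, spice_blue above 0.045 m and horizontal distance between each of spice_red, spice_green, spice_blue and carousel_base below 0.115 m); the robot touches nothing.
It fails at once if the lock or the base is forced: more than 15 N on the base or on the lock plate and stop inside it (contact force between carousel_base and anything else above 15 N).
It fails at once if the carousel is turned more than 1.55 rad on, or more than 0.25 rad backwards (value of joint carousel above 1.55 rad or value of joint carousel below -0.25 rad).
It fails at once if the ring is let go while it is still out (more than 4.5 mm) after the carousel has been turned (value of joint pull_ring above 0.0045 m and value of joint carousel above 0.2 rad and contact force between the fingers and anything else below 0.3 N).
It fails at once if a jar on the carousel is tipped over (angle between any of spice_red, spice_green, spice_blue's own z axis and vertical above 0.5 rad).
It fails at once if the mug or the honey jar is moved more than 30 mm (distance of any of mug, honey_jar from where it was at the start of the episode above 0.03 m).
It also fails if it takes over 54 s, if anything falls off the work surface, if the arm or the gripper's body presses on something with over 40 N, if the wrist force passes 120 N, or if a joint passes its speed limit or range.

## Working session

There is one attempt and no reset: what is moved stays moved. The work goes in short steps, Python scripts to look and compute and a tool call to move; the robot and the scene stay as the last step left them, time stands still between calls to the robot, and variables do not carry over. Pictures are saved under pics/ and viewed, at most 10 in all, crops included, and the job is handed in when it is done.

Besides the shell and the picture viewer there is one more tool, called after "Call:" as name(argument=value, ...) on one line, values as JSON. send_rows: Moves the arm, as the interface text tells. Shift numbers are shares of 0.1 m and turn numbers shares of 180 degrees, none past 1 either way. Its arguments: {"type":"object","properties":{"moves":{"type":"array"},"force":{"type":"number"}},"required":["moves"]}

```bash
mkdir -p pics; python3 - <<'E'
from bench import r
import cv2,numpy as np
o=r.get_obs();print(o)
for n in("scene","side","wrist"):
    cv2.imwrite(f"pics/{n}0.png",r.camera(n));print(n,r.camera_info(n))
a=cv2.imread("pics/scene0.png");b=cv2.imread("pics/side0.png")
cv2.imwrite("pics/both0.png",cv2.resize(np.vstack([a,b]),None,fx=.78,fy=.78))
E
```

```text
{'time': 0.0, 'qpos': array([-2.37856013, 23.94957011, -0.58938645, 92.48491643,  0.26666216,
       63.63993363, -3.03705238]), 'joint_velocities': array([-0.01963185,  0.01339966, -0.02905082, -0.01851536, -0.03543604,
       -0.02055619,  0.00645684]), 'effort': array([ 3.52895018e-03, -8.51262331e+01,  6.40313700e-01, -4.25991547e+01,
       -4.87577857e-02,  1.87510403e-02,  1.73272206e-04]), 'eef_pos': array([ 6.24612453e-01, -1.04916519e-06,  2.04813146e-01]), 'ee_rot': array([-1.79927031e+02,  3.40697484e-03,  8.99988615e+01]), 'force': array([ 0.13287897,  0.12063638, -0.21128311]), 'torque': array([ 0.00050723, -0.0779158 ,  0.05678651]), 'grip_force': 0.0, 'opening': 0.09387128506673043}
scene {'K': array([[358.78931113,   0.        , 251.69284161],
       [  0.        , 358.78931113, 191.03409893],
       [  0.        ,   0.        ,   1.        ]]), 'dist_coeffs': array([0.03789925, 0.        , 0.        , 0.        , 0.        ]), 'pose': array([[-0.6604755 , -0.40128969,  0.63461697, -0.08416044],
       [-0.7507519 ,  0.36643881, -0.54963095,  0.80853164],
       [-0.
[... 534 characters left out ...]
.78515881,  0.79388243],
       [ 0.        ,  0.        ,  0.        ,  1.        ]])}
wrist {'K': array([[276.84865404,   0.        , 257.61656442],
       [  0.        , 276.84865404, 185.94071879],
       [  0.        ,   0.        ,   1.        ]]), 'dist_coeffs': array([0.01912959, 0.        , 0.        , 0.        , 0.        ]), 'tool_from_camera': array([[ 5.34663915e-05, -9.58729291e-01, -2.84320494e-01,
         8.32159738e-02],
       [ 9.99999998e-01,  5.95910316e-05, -1.28913541e-05,
        -5.25791262e-04],
       [ 2.93022703e-05, -2.84320493e-01,  9.58729293e-01,
        -1.78324755e-01],
       [ 0.00000000e+00,  0.00000000e+00,  0.00000000e+00,
         1.00000000e+00]])}
```

View pics/scene0.png

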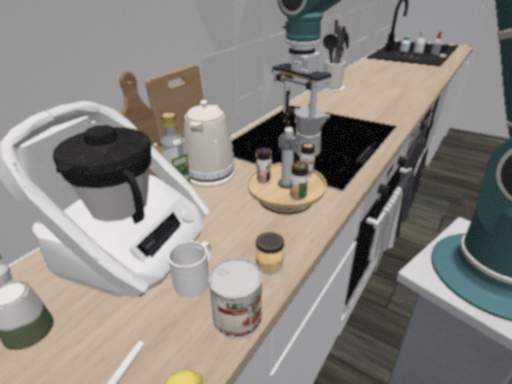

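View pics/side0.png

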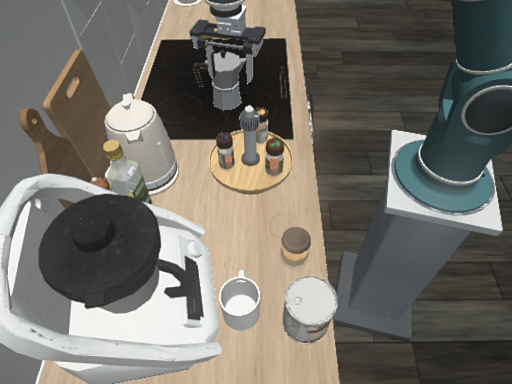

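The scene view shows the carousel's domed hub top near (289,130), and the side view shows it near (250,110). The gripper stands over a moka pot beyond it. I'll enlarge both views.

```bash
python3 - <<'E'
import cv2,numpy as np
a=cv2.imread("pics/scene0.png")[115:215,240:340];b=cv2.imread("pics/side0.png")[95:195,200:300]
cv2.imwrite("pics/crop.png",cv2.resize(np.hstack([a,b]),None,fx=4,fy=4,interpolation=cv2.INTER_CUBIC))
E
```

```text
(no output)
```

View pics/crop.png

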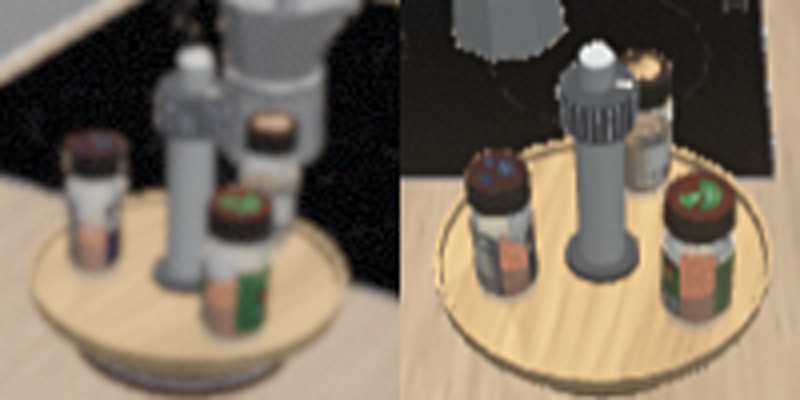

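The crop shows the ring middle at scene (288.5,142) and side (249.5,121). The dome tip is at scene (288.8,127.5) and side (249.2,106). The lids also show in both views. I'll triangulate all of them.

```bash
cat > h.py <<'E'
from bench import r
import cv2,numpy as np
def P(n):
    i=r.camera_info(n);T=np.linalg.inv(i["pose"])[:3];return i,T
def tri(a,b):
    pts=[];Ps=[]
    for n,p in(("scene",a),("side",b)):
        i,T=P(n);pts.append(cv2.undistortPoints(np.array([[p]],float),i["K"],i["dist_coeffs"]).reshape(2,1));Ps.append(T)
    X=cv2.triangulatePoints(Ps[0],Ps[1],*pts);X=(X[:3]/X[3]).ravel()
    e=[]
    for n,p in(("scene",a),("side",b)):
        i,T=P(n);q=cv2.projectPoints(X.reshape(1,3),cv2.Rodrigues(T[:,:3])[0],T[:,3],i["K"],i["dist_coeffs"])[0].ravel();e+=list((q-p).round(1))
    return X.round(4),[float(v) for v in e]
E
python3 - <<'E'
from h import *
for k,a,b in(("ring",(288.5,142),(249.5,121.2)),("dome",(288.8,127.5),(249.2,106)),("blue",(263.7,150.7),(224.2,137)),("red",(308.2,145),(261.2,111.7)),("green",(300,165),(275,142.5)),("honeylid",(270,243),(297,239)),("traymid",(286.5,185),(250.5,160))):
    print(k,*tri(a,b))
E
```

```text
ring [0.5323 0.1384 0.1893] [-0.2, 0.2, 0.1, -0.3]
dome [0.5333 0.1371 0.2327] [0.3, -0.3, -0.2, 0.4]
blue [0.5882 0.1781 0.1568] [0.2, -0.2, -0.1, 0.3]
red [0.5238 0.0616 0.1592] [0.2, -0.2, -0.1, 0.2]
green [0.4606 0.1657 0.1577] [0.3, -0.3, -0.2, 0.4]
honeylid [0.3561 0.373  0.0768] [0.6, -0.5, -0.3, 0.7]
traymid [0.5335 0.1364 0.0483] [-0.1, 0.1, 0.1, -0.1]
```

Call:
send_rows(moves=[{"dz": -0.5,"gripper": 1},{"dz": -0.95,"gripper": 1},{"dz": -0.95,"dx": 0.4,"dy": -0.3,"gripper": 1},{"dz": -0.95,"dx": 0.8,"dy": -0.6,"gripper": 1},{"dz": -0.95,"dx": 1,"dy": -0.91,"gripper": 1},{"dz": -0.95,"dx": 1,"dy": -0.91,"gripper": 1}], force=20)

```text
validation failed for argument at $.mo...
```

Call:
send_rows(moves=[{"dx": 0.375},{"dx": 0.375},{"dx": 0.375}])

```text
validation failed for argument at $.mo...
```

```bash
python3 - <<'E'
from h import *
o=r.get_obs();print(o["time"],o["eef_pos"],o["ee_rot"],o["force"],o["torque"],o["qpos"])
a=r.camera("wrist")
i=r.camera_info("wrist")
from scipy.spatial.transform import Rotation as R
T=np.eye(4);T[:3,:3]=R.from_euler("xyz",o["ee_rot"],degrees=True).as_matrix();T[:3,3]=o["eef_pos"]
W=np.linalg.inv(T@i["tool_from_camera"])
q=cv2.projectPoints(np.array([[.533,.1375,.234],[.533,.1375,.21],[.533,.1375,.178]]),cv2.Rodrigues(W[:3,:3])[0],W[:3,3],i["K"],i["dist_coeffs"])[0]
print(q.reshape(-1,2))
cv2.imwrite("pics/w1.png",cv2.resize(a,None,fx=1.5,fy=1.5))
E
```

```text
0.15 [6.24732198e-01 5.50302531e-06 2.04976790e-01] [-1.79946975e+02  3.41514831e-03  9.00016516e+01] [ 0.08175977 -0.1813906   0.42197434] [ 0.05701466 -0.02217988 -0.05613199] [-2.37760084 23.94163285 -0.59144653 92.47437311  0.26865949 63.6385078
 -3.03602932]
[[ 55.9824958  -22.97477212]
 [ 87.55907127  -3.02877483]
 [116.87384697  15.44526893]]
```

View pics/w1.png

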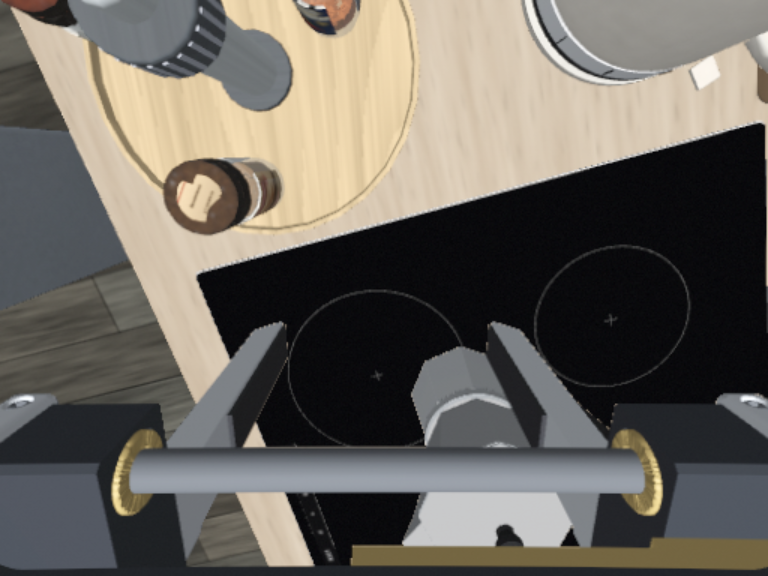

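The move call was refused, so the wrist view is still from the start pose. It shows the ring at upper left, around (150,40). I'll give every key in every row.

Call:
send_rows(moves=[{"dx": 0,"dy": 0,"dz": -0.5,"yaw": 0,"gripper": 1},{"dx": 0,"dy": 0,"dz": -0.95,"yaw": 0,"gripper": 1},{"dx": 0.4,"dy": -0.3,"dz": -0.95,"yaw": 0,"gripper": 1},{"dx": 0.8,"dy": -0.6,"dz": -0.95,"yaw": 0,"gripper": 1},{"dx": 1,"dy": -0.91,"dz": -0.95,"yaw": 0,"gripper": 1},{"dx": 1,"dy": -0.91,"dz": -0.95,"yaw": 0,"gripper": 1}], force=20)

```text
time: 0.95
eef_pos: [0.5325, 0.1018, 0.3009]
ee_rot: [180.0, -0.0, 90.2]
force: [-0.6, -0.6, 0.0]
opening: 0.0941
grip_force: 0.0
```

```bash
cat >> h.py <<'E'
from scipy.spatial.transform import Rotation as R
def wrist(name,pts):
    o=r.get_obs();a=r.camera("wrist");i=r.camera_info("wrist")
    T=np.eye(4);T[:3,:3]=R.from_euler("xyz",o["ee_rot"],degrees=True).as_matrix();T[:3,3]=o["eef_pos"]
    W=np.linalg.inv(T@i["tool_from_camera"])
    q=cv2.projectPoints(np.array(pts,float),cv2.Rodrigues(W[:3,:3])[0],W[:3,3],i["K"],i["dist_coeffs"])[0].reshape(-1,2)
    for p in q: cv2.drawMarker(a,tuple(int(round(v)) for v in p),(0,0,255),cv2.MARKER_CROSS,7,1)
    print(o["eef_pos"],o["qpos"].round(1),q.round(1).tolist())
    cv2.imwrite(name,cv2.resize(a,None,fx=1.5,fy=1.5))
E
python3 -c "
from h import *
c=(.533,.1375)
wrist('pics/w2.png',[(*c,.234),(*c,.21)]+[(c[0]+.024*np.cos(t),c[1]+.024*np.sin(t),.21) for t in np.arange(0,6.28,np.pi/4)])"
```

```text
[0.53245665 0.1018422  0.30089318] [-10.6  11.   -4.1  97.2   0.8  71.8 -14.6] [[258.9, 159.1], [258.8, 154.4], [283.3, 154.5], [276.5, 137.0], [258.9, 129.5], [241.3, 136.9], [234.3, 154.3], [241.7, 171.2], [258.7, 178.1], [275.7, 171.3]]
```

View pics/w2.png

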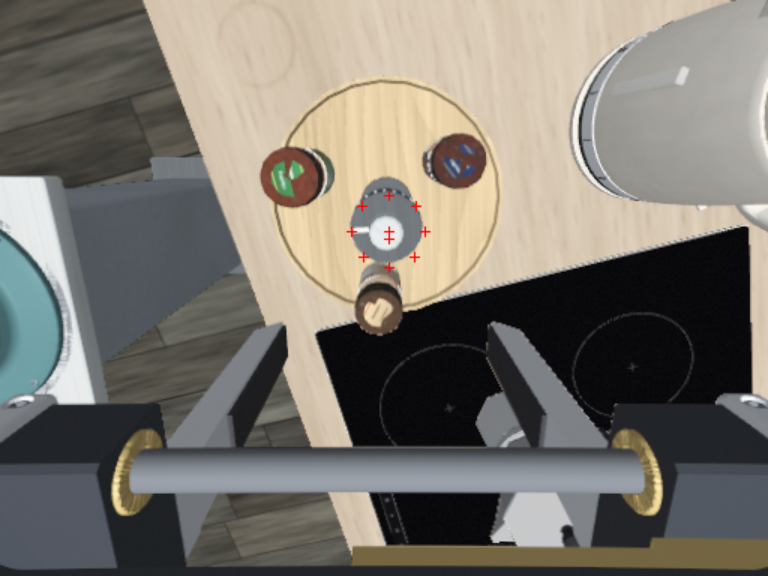

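The predicted ring circle lies 1–2 px off the picture's ring, whose centre is near (386,228). That puts the axis at about (0.532, 0.139). I'll move over it and descend to 0.18.

Call:
send_rows(moves=[{"dx": 0.38,"dy": 0,"dz": 0,"yaw": 0,"gripper": 1},{"dx": 0.38,"dy": 0,"dz": 0,"yaw": 0,"gripper": 1},{"dx": 0.38,"dy": 0,"dz": 0,"yaw": 0,"gripper": 1}])

```text
time: 1.38
eef_pos: [0.5344, 0.137, 0.3001]
ee_rot: [-180.0, 0.0, 89.9]
force: [0.2, -0.8, 0.3]
opening: 0.0939
grip_force: 0.0
```

Call:
send_rows(moves=[{"dx": 0.015,"dy": -0.02,"dz": 0.4,"yaw": 0,"gripper": 1},{"dx": 0.015,"dy": -0.02,"dz": 0.8,"yaw": 0,"gripper": 1},{"dx": 0.015,"dy": -0.02,"dz": 1,"yaw": 0,"gripper": 1},{"dx": 0.015,"dy": -0.02,"dz": 1,"yaw": 0,"gripper": 1}])

```text
time: 1.88
eef_pos: [0.5316, 0.1381, 0.1993]
ee_rot: [-179.9, 0.1, 89.9]
force: [0.0, -0.2, 0.5]
opening: 0.0942
grip_force: 0.0
```

Call:
send_rows(moves=[{"dx": 0,"dy": 0,"dz": 0.24,"yaw": 0,"gripper": 1},{"dx": 0,"dy": 0,"dz": 0.24,"yaw": 0,"gripper": 1},{"dx": 0,"dy": 0,"dz": 0.24,"yaw": 0,"gripper": 1}])

```text
time: 2.25
eef_pos: [0.5326, 0.1393, 0.1778]
ee_rot: [179.9, -0.0, 90.0]
force: [0.6, -0.1, 0.1]
opening: 0.094
grip_force: 0.0
```

```bash
python3 -c "
from h import *
o=r.get_obs();print(o['time'],o['eef_pos'],o['force'],o['torque'])
a=r.camera('side')[60:210,150:350];b=r.camera('wrist')[100:300,120:390]
cv2.imwrite('pics/g1.png',np.hstack([cv2.resize(a,(400,300),interpolation=2),cv2.resize(b,(400,300),interpolation=2)]))"
```

```text
2.25 [0.53263187 0.13930846 0.17775452] [ 0.55064843 -0.10464558  0.13151191] [0.0174623  0.01270361 0.00862615]
```

View pics/g1.png

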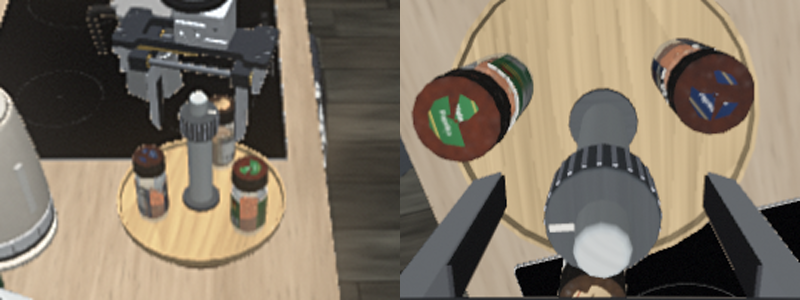

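The side and wrist views show the ring centred between the open fingers, with the fingertips above the lids. I'll close.

Call:
send_rows(moves=[{"dx": 0,"dy": 0,"dz": 0,"yaw": 0,"gripper": 0.55},{"dx": 0,"dy": 0,"dz": 0,"yaw": 0,"gripper": 0.55},{"dx": 0,"dy": 0,"dz": 0,"yaw": 0,"gripper": 0.4},{"dx": 0,"dy": 0,"dz": 0,"yaw": 0,"gripper": 0.3},{"dx": 0,"dy": 0,"dz": 0,"yaw": 0,"gripper": 0.3}], force=8)

```text
time: 2.98
eef_pos: [0.532, 0.1395, 0.1764]
ee_rot: [-180.0, 0.0, 90.0]
force: [0.1, -0.4, 0.0]
opening: 0.0478
grip_force: 8.0
```

```bash
cat > s.py <<'E'
from bench import r
o=r.get_obs();print(round(o['time'],2),o['eef_pos'].round(5),o['ee_rot'].round(2),'F',o['force'].round(2),'M',o['torque'].round(3),o['opening'],o['grip_force'])
E
python3 s.py
```

```text
2.98 [0.53199 0.13951 0.17643] [-180.    0.   90.] F [ 0.07 -0.41  0.02] M [ 0.048 -0.114 -0.022] 0.04782367883281217 7.9689207673072815
```

It has gripped the ring: the opening is 47.8 mm and there's no side load. Next I'll raise the grip force, then lift.

Call:
send_rows(moves=[{"dx": 0,"dy": 0,"dz": 0,"yaw": 0,"gripper": 0.3},{"dx": 0,"dy": 0,"dz": 0,"yaw": 0,"gripper": 0.3},{"dx": 0,"dy": 0,"dz": -0.03,"yaw": 0,"gripper": 0.3},{"dx": 0,"dy": 0,"dz": -0.05,"yaw": 0,"gripper": 0.3},{"dx": 0,"dy": 0,"dz": -0.05,"yaw": 0,"gripper": 0.3}], force=25)

```text
time: 3.6
eef_pos: [0.5319, 0.1395, 0.1814]
ee_rot: [-180.0, 0.0, 90.0]
force: [3.7, 0.6, -7.6]
opening: 0.0476
grip_force: 25.0
```

```bash
python3 s.py
```

```text
3.6 [0.53195 0.13948 0.18141] [-179.99    0.     90.  ] F [ 3.69  0.64 -7.64] M [ 0.23  -0.681  0.   ] 0.04764788732716191 24.998811185359955
```

Call:
send_rows(moves=[{"dx": 0,"dy": 0.005,"dz": -0.03,"yaw": 0,"gripper": 0.3},{"dx": 0,"dy": 0.005,"dz": -0.055,"yaw": 0,"gripper": 0.3},{"dx": 0,"dy": 0.005,"dz": -0.055,"yaw": 0,"gripper": 0.3}])

```text
time: 3.98
eef_pos: [0.532, 0.1395, 0.1869]
ee_rot: [-179.9, 0.0, 90.0]
force: [-2.4, 0.2, -8.8]
opening: 0.0473
grip_force: 25.0
```

```bash
python3 s.py
```

```text
3.98 [0.53203 0.13946 0.18687] [-1.7994e+02  1.0000e-02  9.0000e+01] F [-2.42  0.19 -8.82] M [ 0.185  0.421 -0.006] 0.0472577287593766 24.998582303524017
```

The ring is out by about 10.4 mm. I'll try a small clockwise turn and watch the load.

Call:
send_rows(moves=[{"dx": 0,"dy": -0.002,"dz": 0,"yaw": 0.01,"gripper": 0.3},{"dx": 0,"dy": -0.002,"dz": 0,"yaw": 0.03,"gripper": 0.3},{"dx": 0,"dy": -0.002,"dz": 0,"yaw": 0.05,"gripper": 0.3},{"dx": 0,"dy": -0.002,"dz": 0,"yaw": 0.05,"gripper": 0.3}])

```text
time: 4.47
eef_pos: [0.532, 0.1395, 0.1868]
ee_rot: [-180.0, 0.0, 81.0]
force: [-2.3, -0.1, -9.0]
opening: 0.0478
grip_force: 25.0
```

```bash
python3 s.py
```

```text
4.47 [0.532   0.13949 0.18676] [-1.7996e+02  2.0000e-02  8.0960e+01] F [-2.27 -0.05 -9.  ] M [ 0.054  0.536 -0.009] 0.04779677815256399 24.998785257339478
```

Call:
send_rows(moves=[{"dx": 0,"dy": -0.002,"dz": 0,"yaw": 0.02,"gripper": 0.3},{"dx": 0,"dy": -0.002,"dz": 0,"yaw": 0.05,"gripper": 0.3},{"dx": 0,"dy": -0.002,"dz": 0,"yaw": 0.08,"gripper": 0.3},{"dx": 0,"dy": -0.002,"dz": 0,"yaw": 0.11,"gripper": 0.3},{"dx": 0,"dy": -0.002,"dz": 0,"yaw": 0.14,"gripper": 0.3},{"dx": 0,"dy": -0.002,"dz": 0,"yaw": 0.15,"gripper": 0.3},{"dx": 0,"dy": -0.002,"dz": 0,"yaw": 0.15,"gripper": 0.3}])

```text
time: 5.35
eef_pos: [0.5319, 0.1396, 0.1868]
ee_rot: [-180.0, 0.0, 54.1]
force: [-3.5, 0.5, -9.8]
opening: 0.0478
grip_force: 25.0
```

```bash
python3 s.py; python3 -c "
from h import *
a=r.camera('side')[60:210,150:350];b=r.camera('wrist')[100:300,120:390]
cv2.imwrite('pics/g2.png',np.hstack([cv2.resize(a,(400,300),interpolation=2),cv2.resize(b,(400,300),interpolation=2)]))"
```

```text
5.35 [0.53188 0.13958 0.18681] [-1.7998e+02  2.0000e-02  5.4100e+01] F [-3.49  0.54 -9.78] M [ 0.079  0.833 -0.027] 0.04779681762320608 24.998678863048553
```

View pics/g2.png

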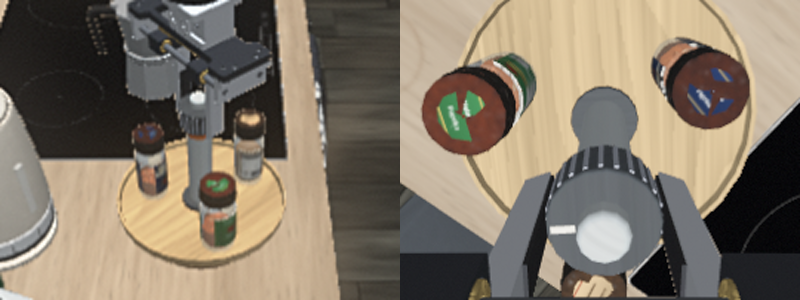

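The carousel followed the full 36°. The orange band shows below the ring and the jars stand upright. I'll turn to 42°, then lower until the pin rubs on the plate.

Call:
send_rows(moves=[{"dx": 0,"dy": -0.002,"dz": 0,"yaw": 0.02,"gripper": 0.3},{"dx": 0,"dy": -0.002,"dz": 0,"yaw": 0.034,"gripper": 0.3},{"dx": 0,"dy": -0.002,"dz": 0.02,"yaw": 0.034,"gripper": 0.3},{"dx": 0,"dy": -0.002,"dz": 0.035,"yaw": 0.034,"gripper": 0.3},{"dx": 0,"dy": -0.002,"dz": 0.045,"yaw": 0.034,"gripper": 0.3},{"dx": 0,"dy": -0.002,"dz": 0.045,"yaw": 0.034,"gripper": 0.3}])

```text
time: 6.2
eef_pos: [0.5319, 0.1396, 0.1827]
ee_rot: [-180.0, 0.0, 47.9]
force: [-6.7, -1.6, -0.4]
opening: 0.0476
grip_force: 25.0
```

```bash
python3 s.py
```

```text
6.2 [0.53192 0.13958 0.18267] [-180.      0.     47.93] F [-6.72 -1.61 -0.42] M [-0.133  1.595  0.03 ] 0.04756505959380286 24.999781250953674
```

Call:
send_rows(moves=[{"dx": -0.0035,"dy": -0.0035,"dz": 0,"yaw": 0.006,"gripper": 0.3},{"dx": -0.0035,"dy": -0.0035,"dz": 0,"yaw": 0.01,"gripper": 0.3},{"dx": -0.0035,"dy": -0.0035,"dz": 0,"yaw": 0.01,"gripper": 0.3}])

```text
time: 6.58
eef_pos: [0.5318, 0.1396, 0.1827]
ee_rot: [180.0, -0.0, 46.1]
force: [-0.5, -2.1, -1.1]
opening: 0.0478
grip_force: 25.0
```

```bash
python3 s.py
```

```text
6.58 [0.5318  0.1396  0.18269] [ 1.7997e+02 -3.0000e-02  4.6080e+01] F [-0.54 -2.09 -1.12] M [-0.21   0.602  0.153] 0.04782840981800305 24.999862611293793
```

Side load is gone and Mz is 0.15, which means the pin is rubbing. I'll step in small turns and watch for Fz to go to about -7.

Call:
send_rows(moves=[{"dx": 0,"dy": 0,"dz": 0,"yaw": 0.01,"gripper": 0.3},{"dx": 0,"dy": 0,"dz": 0,"yaw": 0.01,"gripper": 0.3},{"dx": 0,"dy": 0,"dz": 0,"yaw": 0.01,"gripper": 0.3}])

```text
time: 6.95
eef_pos: [0.5318, 0.1396, 0.1826]
ee_rot: [180.0, -0.0, 44.3]
force: [-0.0, -1.0, -0.4]
opening: 0.0478
grip_force: 25.0
```

Call:
send_rows(moves=[{"dx": 0,"dy": 0,"dz": 0,"yaw": 0.01,"gripper": 0.3},{"dx": 0,"dy": 0,"dz": 0,"yaw": 0.01,"gripper": 0.3},{"dx": 0,"dy": 0,"dz": 0,"yaw": 0.01,"gripper": 0.3}])

```text
time: 7.32
eef_pos: [0.5317, 0.1396, 0.1826]
ee_rot: [180.0, -0.0, 42.5]
force: [3.3, -0.9, -0.3]
opening: 0.0474
grip_force: 25.0
```

Call:
send_rows(moves=[{"dx": 0.001,"dy": 0.001,"dz": 0,"yaw": 0.01,"gripper": 0.3},{"dx": 0.001,"dy": 0.001,"dz": 0,"yaw": 0.01,"gripper": 0.3},{"dx": 0.001,"dy": 0.001,"dz": 0,"yaw": 0.01,"gripper": 0.3}])

```text
time: 7.7
eef_pos: [0.5317, 0.1396, 0.1824]
ee_rot: [180.0, -0.0, 40.7]
force: [4.0, -0.7, -1.1]
opening: 0.0476
grip_force: 25.0
```

Call:
send_rows(moves=[{"dx": 0.001,"dy": 0.001,"dz": 0,"yaw": 0.01,"gripper": 0.3},{"dx": 0.001,"dy": 0.001,"dz": 0,"yaw": 0.01,"gripper": 0.3},{"dx": 0.001,"dy": 0.001,"dz": 0,"yaw": 0.01,"gripper": 0.3}])

```text
time: 8.07
eef_pos: [0.5316, 0.1396, 0.1823]
ee_rot: [-180.0, 0.0, 38.9]
force: [4.1, -0.1, -4.0]
opening: 0.0474
grip_force: 25.0
```

```bash
python3 s.py
```

```text
8.07 [0.53164 0.13963 0.18226] [-1.7999e+02  1.0000e-02  3.8890e+01] F [ 4.09 -0.1  -4.04] M [-0.021 -1.074 -0.274] 0.0474032750406404 24.999073147773743
```

Fz is -4.0 and Mz has flipped to -0.27, so the pin is starting to fall into a notch and drawing the tool forward. I'll make a small further step.

Call:
send_rows(moves=[{"dx": 0.002,"dy": 0.001,"dz": 0,"yaw": 0.004,"gripper": 0.3},{"dx": 0.002,"dy": 0.001,"dz": 0,"yaw": 0.004,"gripper": 0.3},{"dx": 0.002,"dy": 0.001,"dz": 0,"yaw": 0.004,"gripper": 0.3}])

```text
time: 8.45
eef_pos: [0.5317, 0.1396, 0.1822]
ee_rot: [-180.0, 0.0, 38.2]
force: [2.0, -0.3, -6.4]
opening: 0.0478
grip_force: 25.0
```

```bash
python3 s.py
```

```text
8.45 [0.53169 0.13964 0.18224] [-1.7998e+02  3.0000e-02  3.8170e+01] F [ 1.98 -0.28 -6.43] M [-0.082 -0.47  -0.117] 0.04779997802409156 24.998975694179535
```

Call:
send_rows(moves=[{"dx": 0.001,"dy": 0.001,"dz": 0.005,"yaw": 0.001,"gripper": 0.3},{"dx": 0.001,"dy": 0.001,"dz": 0.01,"yaw": 0.001,"gripper": 0.3},{"dx": 0.001,"dy": 0.001,"dz": 0.01,"yaw": 0.001,"gripper": 0.3}])

```text
time: 8.82
eef_pos: [0.5318, 0.1396, 0.1813]
ee_rot: [-180.0, 0.0, 38.0]
force: [-1.1, -0.9, -4.0]
opening: 0.0474
grip_force: 25.0
```

```bash
python3 s.py
```

```text
8.82 [0.53176 0.13965 0.18133] [-1.7998e+02  4.0000e-02  3.7990e+01] F [-1.13 -0.87 -3.96] M [-0.178  0.424  0.003] 0.04738328816064832 24.999352991580963
```

Call:
send_rows(moves=[{"dx": 0,"dy": 0,"dz": 0.0,"yaw": 0.004,"gripper": 0.3},{"dx": 0,"dy": 0,"dz": 0.0,"yaw": 0.004,"gripper": 0.3},{"dx": 0,"dy": 0,"dz": 0.0,"yaw": 0.004,"gripper": 0.3}])

```text
time: 9.2
eef_pos: [0.5318, 0.1396, 0.1812]
ee_rot: [-180.0, 0.0, 37.3]
force: [-2.6, -0.4, -7.5]
opening: 0.0477
grip_force: 25.0
```

```bash
python3 s.py
```

```text
9.2 [0.53177 0.13961 0.1812 ] [-1.7998e+02  4.0000e-02  3.7270e+01] F [-2.56 -0.39 -7.49] M [-0.144  0.576 -0.098] 0.047685206420997356 24.99872535467148
```

Fz is -7.5, so the pin is now free below. I'll lower further.

Call:
send_rows(moves=[{"dx": -0.001,"dy": -0.001,"dz": 0.008,"yaw": 0.001,"gripper": 0.3},{"dx": -0.001,"dy": -0.001,"dz": 0.016,"yaw": 0.002,"gripper": 0.3},{"dx": -0.001,"dy": -0.001,"dz": 0.016,"yaw": 0.002,"gripper": 0.3}])

```text
time: 9.57
eef_pos: [0.5318, 0.1396, 0.1797]
ee_rot: [-180.0, 0.0, 36.9]
force: [-3.2, -0.8, -8.8]
opening: 0.0476
grip_force: 25.0
```

```bash
python3 s.py
```

```text
9.57 [0.5318  0.13963 0.17966] [-1.7999e+02  2.0000e-02  3.6900e+01] F [-3.25 -0.83 -8.81] M [-0.154  0.767  0.045] 0.04761326529582785 24.998757541179657
```

Call:
send_rows(moves=[{"dx": -0.001,"dy": -0.001,"dz": 0.008,"yaw": 0,"gripper": 0.3},{"dx": -0.001,"dy": -0.001,"dz": 0.016,"yaw": 0,"gripper": 0.3},{"dx": -0.001,"dy": -0.001,"dz": 0.02,"yaw": 0,"gripper": 0.3},{"dx": -0.001,"dy": -0.001,"dz": 0.02,"yaw": 0,"gripper": 0.3}])

```text
time: 10.07
eef_pos: [0.5318, 0.1397, 0.1778]
ee_rot: [180.0, 0.0, 36.9]
force: [-2.0, 0.1, -6.3]
opening: 0.0475
grip_force: 25.0
```

```bash
python3 s.py
```

```text
10.07 [0.53182 0.13968 0.17782] [180.    0.   36.9] F [-1.96  0.11 -6.33] M [-0.24   0.645  0.035] 0.04750171999005171 24.99891847372055
```

Call:
send_rows(moves=[{"dx": 0,"dy": 0,"dz": 0.006,"yaw": 0,"gripper": 0.3},{"dx": 0,"dy": 0,"dz": 0.012,"yaw": 0,"gripper": 0.3},{"dx": 0,"dy": 0,"dz": 0.012,"yaw": 0,"gripper": 0.3}])

```text
time: 10.45
eef_pos: [0.5318, 0.1397, 0.1766]
ee_rot: [-180.0, 0.0, 36.9]
force: [-2.0, -1.2, -7.0]
opening: 0.0475
grip_force: 25.0
```

```bash
python3 s.py
```

```text
10.45 [0.53178 0.13966 0.17658] [-1.80e+02  1.00e-02  3.69e+01] F [-1.99 -1.24 -6.97] M [-0.172  0.641  0.075] 0.047456939709623364 24.99890774488449
```

The ring is within about 0.2 mm of home with the full spring load still on the gripper. I'll release it.

Call:
send_rows(moves=[{"dx": 0,"dy": 0,"dz": 0.003,"yaw": 0,"gripper": 0.3},{"dx": 0,"dy": 0,"dz": 0.003,"yaw": 0,"gripper": 0.3},{"dx": 0,"dy": 0,"dz": 0.003,"yaw": 0,"gripper": 0.6},{"dx": 0,"dy": 0,"dz": 0.003,"yaw": 0,"gripper": 0.8},{"dx": 0,"dy": 0,"dz": 0.003,"yaw": 0,"gripper": 1},{"dx": 0,"dy": 0,"dz": 0.003,"yaw": 0,"gripper": 1},{"dx": 0,"dy": 0,"dz": 0.003,"yaw": 0,"gripper": 1}], force=8)

```text
time: 11.32
eef_pos: [0.5318, 0.1397, 0.1764]
ee_rot: [180.0, -0.0, 36.9]
force: [-0.5, 1.5, 1.2]
opening: 0.0917
grip_force: 0.0
```

```bash
python3 s.py; python3 -c "
from h import *
s=r.camera('side');cv2.imwrite('pics/s3.png',s);a=s[80:200,180:310];b=r.camera('wrist')[100:300,120:390]
cv2.imwrite('pics/g3.png',np.hstack([cv2.resize(a,(400,370),interpolation=2),cv2.resize(b,(400,370),interpolation=2)]))"
```

```text
11.32 [0.53183 0.1397  0.17636] [180.   -0.   36.9] F [-0.5   1.51  1.22] M [0.055 0.066 0.002] 0.09169496219007456 0.0
```

View pics/g3.png

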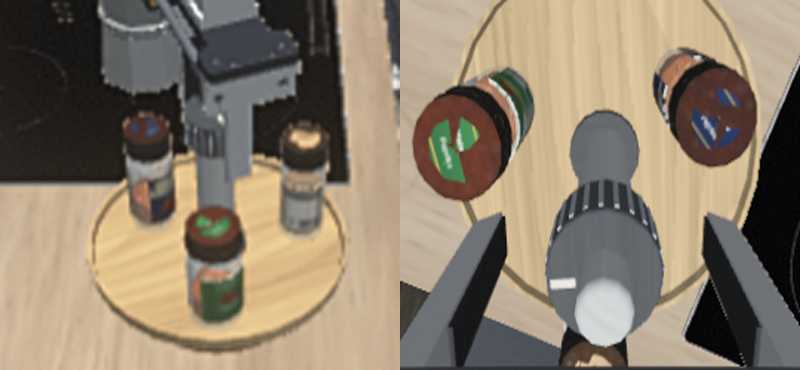

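No orange band shows, the jars are upright and the fingers are open. I'll back straight up.

Call:
send_rows(moves=[{"dx": 0,"dy": 0,"dz": -0.2,"yaw": 0,"gripper": 1},{"dx": 0,"dy": 0,"dz": -0.5,"yaw": 0,"gripper": 1},{"dx": 0,"dy": 0,"dz": -0.9,"yaw": 0,"gripper": 1},{"dx": 0,"dy": 0,"dz": -1,"yaw": 0,"gripper": 1},{"dx": 0,"dy": 0,"dz": -1,"yaw": 0,"gripper": 1}])

```text
time: 12.05
eef_pos: [0.5319, 0.1397, 0.2764]
ee_rot: [180.0, -0.0, 36.9]
force: [0.3, 0.4, -0.5]
opening: 0.0941
grip_force: 0.0
```

```bash
python3 s.py; python3 -c "
from h import *
a=r.camera('scene')[115:215,240:340];b=r.camera('side')[95:195,200:300]
cv2.imwrite('pics/g4.png',cv2.resize(np.hstack([a,b]),None,fx=4,fy=4,interpolation=2))"
```

```text
12.05 [0.53187 0.1397  0.27636] [ 1.7999e+02 -3.0000e-02  3.6900e+01] F [ 0.32  0.45 -0.47] M [0.027 0.12  0.037] 0.09412402544237114 0.0
```

View pics/g4.png

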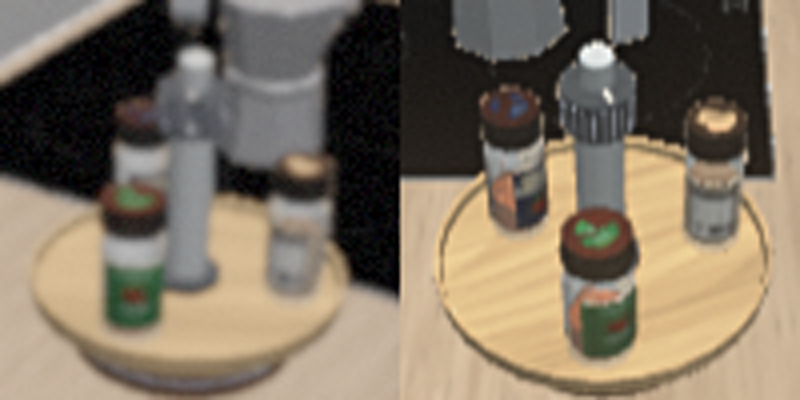

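The ring sits at the same pixels as at the start (crop rows 75–142), with no orange band. All three jars stand upright and the gripper is clear.

```bash
python3 -c "
from bench import r
print(r.sign_off())"
```

```text
the job is handed in; nothing more can be done
None
```

I turned the carousel about 53° (0.93 rad) clockwise to the next notch, with the ring home and released, the jars upright and the gripper clear; the job is handed in, but no verdict came back.

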